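Fetch the spare sensor module from the parts drawer

TASK

Pull the orange-handled drawer all the way out to its stop, push the yellow lid of the case inside it up and over until it stays open by itself, then take out the sensor module and lay it down in the green tray, base down, without dropping it. Leave the drawer out and the case open, ready for the worn module; leave the steel-handled drawer shut and do not disturb the other things on the bench.

Things in the scene. Friction and masses are not known exactly. Their poses are not given: they have to be found in the camera images.
- spares_drawer (a joint): orange-handled drawer: 0 = shut, grows as it is pulled out, stop at 0.155 m; a stiff runner (about 4 N to move, more when fast) that stays where it is left
- spares_drawer_handle (a point): middle of the bar handle of the ORANGE-handled drawer, 65 mm above the bench; bar 110 mm long along y, 12 mm thick, centre line 45 mm off the drawer front: 39 mm clear between bar and front, open above and below; axes: x from the drawer front into the unit (the drawer slides out along -x), y along the bar, z up
- spares_unit_front (a point): middle of the top front edge of the low blue unit that holds the orange-handled drawer: 210 (deep, along +x of this point's frame) x 200 (wide) x 96 mm tall, standing on the bench, on either side; the grey drawer front, 15 mm thick, covers this face when shut, its top edge 82 mm above the bench
- lid (a joint): yellow lid of the black clamshell case fixed in the orange-handled drawer: 0 = shut, 1.85 rad = open stop, leaning back; hinge fore and aft on the case's +y side (y of the orange handle's frame: left as the robot faces the unit), so the -y edge with the red tongue swings up and over; no latch, about 0.5 N at the tongue to lift; balance point about 1.5 rad: below it the lid falls shut, beyond it it falls open and stays
- lid_tongue (a point): middle of the free end of the red tongue on the lid's -y edge (right-hand as the robot sees it): tongue 40 mm wide, 6 mm thick (this point at its underside, within 1 mm), sticking out 20 mm past the case wall; with the lid shut it is 72.5 mm above the bench, its hinge line lies 154 mm from it along +y, 4 mm lower; below it: the drawer floor, 22 mm above the bench, and the low drawer side, top 36 mm above the bench; it is 74 mm behind the inside of the drawer front
- case_floor (a point): centre of the inside floor of the case, 26 mm above the bench; inside 120 (along the slide) x 126 mm and 42 mm deep; outside 128 x 134 mm, walls 4 mm, rim 68 mm above the bench. The lid spans 128 mm along the slide, 134 mm across; open, it stands on the case's +y edge up to 217 mm above the bench, leaning 40 mm outwards
- module: note-sensor module, a white block with green sides and black rollers, 100 (x) x 34 (y) x 38 (z) mm, about 0.13 to 0.25 kg, lying on its base in the case under the lid, long side roughly along the way the drawer slides; origin: centre of its underside
- tray: shallow green open tray, fixed to the bench, in front of the steel-handled unit: 160 (x) x 140 (y) x 16 mm outside, walls and floor 4 mm; origin: centre of its underside, on the bench
- other_drawer_handle (a point): middle of the bar handle of the STEEL-handled drawer, 65 mm above the bench; bar 110 mm long along y, 12 mm thick, centre line 45 mm off the drawer front: 39 mm clear between bar and front, open above and below; axes: x from the drawer front into the unit (the drawer slides out along -x), y along the bar, z up; in a unit like the other; to be left shut
- other_drawer (a joint): steel-handled drawer: 0 = shut, grows as it is pulled out, stop at 0.155 m; a stiff runner (about 4 N to move, more when fast) that stays where it is left
- screwdriver: red-handled screwdriver lying beside the work area; loose, not to be disturbed
- pliers: blue-handled pliers lying beside the work area; loose, not to be disturbed
- multimeter: yellow multimeter 150 x 75 x 35 mm lying on top of the steel-handled unit; loose, not to be disturbed
- flux_jar: amber jar, 50 mm across, 55 mm tall, on top of the orange-handled unit; loose, not to be disturbed
- mug: blue mug, 80 mm across, 90 mm tall; loose, not to be disturbed
Mind the look-alikes: they are no part of the job. There is more than one size of the tray; the one meant has the size given above.

How it is judged:
On the way, in this order (a step that is already met when the one before it is completed fails the run):
1. the orange-handled drawer is out to its stop (value of joint spares_drawer above 0.147 m), for 0.2 s.
2. the lid is past its balance point and stays open, untouched (value of joint lid above 1.7 rad and contact force between the fingers and lid below 0.05 N), for 0.3 s.
3. the module is lifted clear of the case (z of module in the frame of case_floor above 0.055 m), for 0.1 s.
4. the module lies in the tray, let go (x of module in the frame of tray between -0.05 and 0.05 m and y of module in the frame of tray between -0.05 and 0.05 m and z of module in the frame of tray below 0.009 m and angle between module's own z axis and vertical below 0.1 rad and contact force between the fingers and module below 0.05 N), for 0.2 s.
At the end, for the whole second after the job is handed in: The orange-handled drawer is still out (within 15 mm of its stop), its case lid stands open (over 1.7 rad), and the module lies at rest inside the green tray on its base (within 0.1 rad of level, on the tray's floor), let go; the steel-handled drawer is shut (within 20 mm) (value of joint spares_drawer above 0.14 m and value of joint lid above 1.7 rad and x of module in the frame of tray between -0.05 and 0.05 m and y of module in the frame of tray between -0.05 and 0.05 m and z of module in the frame of tray below 0.009 m and angle between module's own z axis and vertical below 0.1 rad and linear speed of module below 0.02 m/s and value of joint other_drawer below 0.02 m); the robot touches nothing.
It fails at once if the module is dropped (falls free for more than about 20 mm) (contact force between anything else and module below 0.02 N and linear speed of module above 0.65 m/s).
It fails at once if the steel-handled drawer is pulled out by more than 20 mm (value of joint other_drawer above 0.02 m).
It fails at once if a loose bystander (screwdriver, pliers, multimeter, jar or mug) is moved by more than 30 mm (distance of any of screwdriver, pliers, multimeter, flux_jar, mug from where it was at the start of the episode above 0.03 m).
It also fails if it takes over 59 s, if anything falls off the work surface, if the arm or the gripper's body presses on something with over 40 N, if the wrist force passes 120 N, or if a joint passes its speed limit or range.

ROBOT

A 7-joint arm with a two-finger parallel gripper is mounted at the origin on the work surface. World frame = base frame: x ahead of the robot, y to its left, z up, the work surface at z = 0. Lengths are in m, angles in rad, forces in N, time in s.
With the tool pointing down it reaches from about 0.425 to 0.925 m from the base axis. Payload 6.8 kg.
Tool frame: the origin (TCP) lies at the very end of the fingers, on their centre line; the grasp point (between the pads) lies 19 mm behind it; z points along the fingers, x is the direction in which the jaws open and shut, and the axes are right-handed (so a half turn about z gives the same grasp; the last joint's range is limited). The gripper opens to 85 mm and grips with 20 to 120 N. Pads are 22 mm wide; open, the fingers measure 114 mm over their backs; the gripper's body (76 mm by 85 mm) begins 54 mm behind the grasp point. The pads swing forward as they close: fully open they stand 13 mm farther back than shut.
Start: joints at [1.129, 0.477, 0.022, 1.555, -0.011, 1.109, -0.083], TCP at [0.221, -0.638, 0.231] pointing down, gripper open.
Joint ranges: [-2.96, 2.96], [-0.34, 2.1], [-1.41, 1.46], [0.24, 2.44], [-1.37, 4.51], [0.17, 1.92], [-2.96, 2.96]. Speed limits (rad/s): [2.39, 2.39, 3.14, 3.14, 3.14, 3.14, 3.14].

INTERFACE

Orientations are given as a rotation vector (axis times angle).
In Python, from bench import * gives the robot as it stands.
- The arm moves only by the tool servo_tool, never from a script. Its argument "increments" is one flat list of numbers, 7 for each row, row after row: the shift along the tool's x, y, z in mm, then the turn, a rotation vector about the tool's x, y, z in rad, then the finger opening in mm, from 0 to 85.4. In form: [tx, ty, tz, wx, wy, wz, fingers, tx, ty, tz, wx, wy, wz, fingers, ...]. A call has exactly 8 rows; each row shifts and turns the commanded pose from where the row before left it, along the tool's axes as they then stand; what a row does not reach is not made up. A row lasts 1/8 s, in which the tool goes at most 62.5 mm and 10.7 degrees, less where a joint would pass 70% of its speed; a pose out of reach is approached as far as the arm can. A call is refused whole if a number of a shift passes 62.5 or a number of a turn 0.188, either way. A call with a gripper value outside its range is refused whole. The fingers move at their own pace and stop on an object; "squeeze" is the grip in N (left out, the last holds). Time passes only in rows, so rows that do not move let the fingers close, or fill a call up. It gives the time, the measured TCP pose, the force and the opening at its end, in the units of the state.
- get_obs(): the state, without advancing time (a new reading comes with each control period).
- grab_frame(name): name is "scene" or "top" or "wrist"; returns (picture, depth): 480x640x3 uint8, red, green, blue; 480x640 float32, m along the optical axis (not along the pixel's ray), 0 where there is no reading.
- calibration(name): a dict with "fx", "fy", "cx", "cy" (pixels), "eye" and "orientation" of the camera in the world; the wrist camera has in their place "T_tool_cam" (4x4, takes a point from camera to tool coordinates, whose origin is the TCP and whose axes are the tool frame's). Camera axes: x right, y up, looking along -z (the intrinsics and any distortion apply to the point x, -y, -z); pixel columns grow to the right and rows downward; lengths in m; the calibration is good to about 2 mm. The wrist camera is an equidistant fisheye: a pixel r from the principal point sees the ray r / f radians off the axis. A picture is of the moment at which its call begins: read the wrist's pose just before it. calibration takes no time and is no camera call.
- hand_in(): hands the job in, once; it reports no verdict.
The state is a dict: "clock": time; "joints": joint angles; "qvel": joint speeds; "tau": joint torques, N m; "tcp_pos": TCP position; "orientation": TCP orientation; "contact_force": force on the tool from outside, world axes, zero at the start; "moment": the same for the moment, N m; "grip_width": finger opening in m.
Only numpy, scipy, OpenCV 4.12 (cv2) and the standard library are available. Lean on these libraries where they do the work, as an engineer would, in place of code of your own. Each camera call takes 0.05 s, during which the arm holds its last target.

## Working session

There is one attempt and no reset: what is moved stays moved. The work goes in short steps, Python scripts to look and compute and a tool call to move; the robot and the scene stay as the last step left them, time stands still between calls to the robot, and variables do not carry over. Pictures are saved under pics/ and viewed, and the job is handed in when it is done.

Besides the shell and the picture viewer there is one more tool, called after "Request:" as name(argument=value, ...) on one line, values as JSON. servo_tool: Moves the arm, as the interface text tells. Its arguments: {"type":"object","properties":{"increments":{"type":"array","items":{"type":"number"}},"squeeze":{"type":"number"}},"required":["increments"]}

```bash
ls; mkdir -p pics
python3 - <<'E'
from bench import *
import cv2, numpy as np
o=get_obs(); print(o)
for n in ("scene","top"):
    p,d=grab_frame(n); cv2.imwrite(f"pics/{n}0.png",p[:,:,::-1]); np.savez(f"{n}0.npz",p=p,d=d); print(n,calibration(n))
print(calibration("wrist"))
E
```

```text
pics
{'clock': 0.0, 'joints': array([ 1.12887191,  0.47780317,  0.0223385 ,  1.55647048, -0.01151064,
        1.10927993, -0.08308982]), 'qvel': array([-0.00034207,  0.00039615,  0.0013973 ,  0.00077813, -0.0004292 ,
        0.00023076, -0.00132134]), 'tau': array([-3.62901237e-04, -5.96467888e+01,  1.60788383e+00, -2.81202292e+01,
        1.24152331e-02,  9.30056238e-03, -5.33554658e-05]), 'tcp_pos': array([ 0.22096303, -0.6371771 ,  0.23031559]), 'orientation': array([-2.55888021e+00,  1.82091127e+00,  2.45462613e-03]), 'contact_force': array([-0.1973041 ,  0.44348638, -0.10592667]), 'moment': array([ 0.0273762 , -0.02038399, -0.02466516]), 'grip_width': 0.08561391968106707}
scene {'fx': 576.4739960648008, 'fy': 576.4739960648008, 'cx': 315.22105169787886, 'cy': 245.7702201131154, 'eye': array([1.41397517, 0.19157784, 0.84244523]), 'orientation': array([0.63134064, 0.79200686, 1.62744517])}
top {'fx': 541.3007444925497, 'fy': 541.3007444925497, 'cx': 318.16226328815435, 'cy': 232.1135517072175, 'eye': array([0.3501949 , 0.00161943, 1.24466673]), 'orientation': array([ 0.09731098, -0.10563019, -1.55831627])}
{'fx': 371.64829954431775, 'fy': 371.64829954431775, 'cx': 325.4748289014065, 'cy': 235.11105109244443, 'T_tool_cam': array([[ 9.99999980e-01, -1.74103047e-04,  1.00069613e-04,
         4.02507937e-04],
       [-1.34989690e-04, -9.51741575e-01, -3.06900566e-01,
        -7.76968633e-02],
       [ 1.48672735e-04,  3.06900546e-01, -9.51741579e-01,
        -1.41834937e-01],
       [ 0.00000000e+00,  0.00000000e+00,  0.00000000e+00,
         1.00000000e+00]])}
```

View pics/scene0.png

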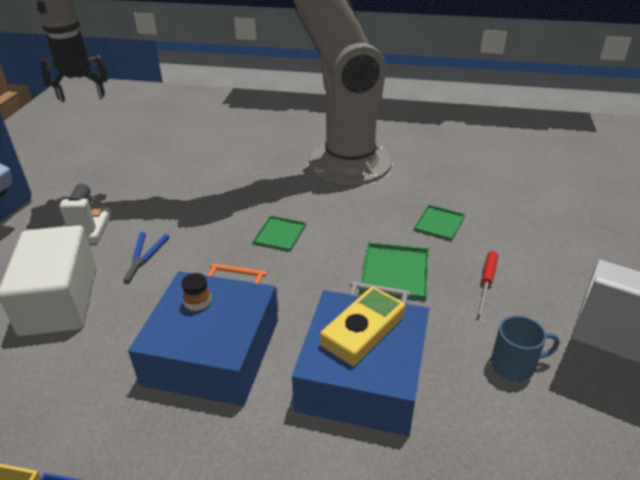

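View pics/top0.png

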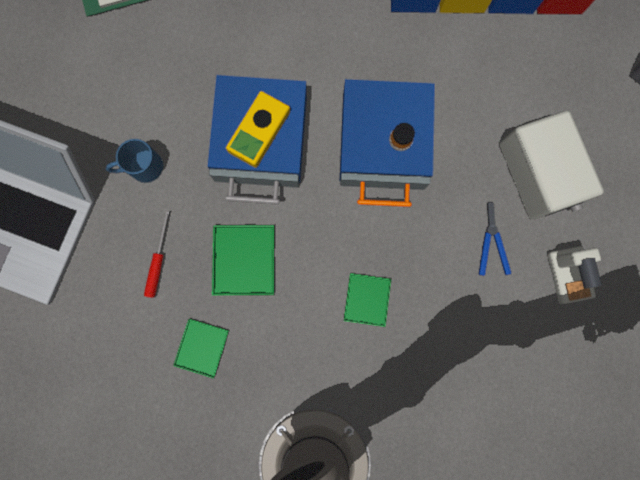

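The top view shows the orange handle at (385,202) and the steel handle at (253,196). There are three green trays, at (244,259), (368,299) and (202,347). The one at (244,259) is the largest and sits in front of the steel unit, so it fits the description. I'll measure all of these now.

```bash
cat > h.py <<'E'
import numpy as np, cv2
from scipy.spatial.transform import Rotation as R
from bench import *
def cam(n):
    c=calibration(n); 
    return c, R.from_rotvec(c['orientation']).as_matrix(), np.array(c['eye'])
def ray(n,u,v):
    c,M,e=cam(n); u=np.asarray(u,float);v=np.asarray(v,float)
    d=np.stack([(u-c['cx'])/c['fx'],-(v-c['cy'])/c['fy'],-np.ones_like(u)],-1)
    return e,d@M.T
def onz(n,u,v,z):
    e,d=ray(n,u,v); t=(z-e[2])/d[...,2]; return e+d*t[...,None]
def cloud(n,d):
    v,u=np.mgrid[0:480,0:640]; e,r=ray(n,u,v); return e+r*d[...,None]
def proj(n,P):
    c,M,e=cam(n); q=(np.asarray(P)-e)@M; return np.stack([c['cx']-c['fx']*q[...,0]/q[...,2],c['cy']+c['fy']*q[...,1]/q[...,2]],-1)
def wcloud(o,d):
    c=calibration('wrist');v,u=np.mgrid[0:480,0:640].astype(float)
    x=u-c['cx'];y=v-c['cy'];r=np.hypot(x,y);th=r/c['fx'];k=np.where(r>0,np.tan(th)/np.maximum(r,1e-9),1/c['fx'])
    P=np.stack([x*k*d,-y*k*d,-d],-1); T=c['T_tool_cam']
    P=P@T[:3,:3].T+T[:3,3]
    return P@R.from_rotvec(o['orientation']).as_matrix().T+o['tcp_pos']
E
python3 - <<'E'
from h import *
z=np.load('top0.npz');p=z['p'];d=z['d'];C=cloud('top',d)
hsv=cv2.cvtColor(p,cv2.COLOR_RGB2HSV)
def blobs(name,lo,hi,zz,amin=60):
    m=cv2.inRange(hsv,lo,hi)
    cs,_=cv2.findContours(m,cv2.RETR_EXTERNAL,cv2.CHAIN_APPROX_NONE)
    for c in cs:
        if cv2.contourArea(c)<amin: continue
        W=onz('top',c[:,0,0],c[:,0,1],zz)[:,:2]
        (ce,s,a)=cv2.minAreaRect((W*1000).astype(np.float32))
        mm=np.zeros_like(m);cv2.drawContours(mm,[c],-1,255,-1)
        print(name,'px',c[:,0].mean(0).round(),'c',np.round(ce,1),'size',np.round(s,1),'ang',round(a,1),'z',np.round(np.nanpercentile(C[...,2][(mm>0)&(d>0)],[5,50,95]),4))
blobs('green',(50,100,40),(75,255,255),.016)
blobs('orange',(5,180,120),(16,255,255),.071,30)
blobs('blue',(105,120,50),(125,255,255),.096,500)
m=(C[...,2]>.05)&(C[...,2]<.09)&(d>0)
# steel handle & orange: depth points
for lo,hi in (((350,180),(420,215)),((220,180),(290,210))):
    P=C[lo[1]:hi[1],lo[0]:hi[0]];q=P[(P[...,2]>.055)&(P[...,2]<.078)];print(q.shape,q.mean(0),q.min(0),q.max(0))
# top of units
for n,(a,b,c,e) in dict(sp=(345,435,82,175),ot=(212,305,78,175)).items():
    P=C[b if 0 else c:e,a:b]; print(n,np.median(P[...,2]))
print(proj('top',[0.221,-.638,.231]))
E
```

```text
green px [201. 348.] c [248.1 254.4] size [ 95.1 108.8] ang 73.9 z [-0.0021  0.0023  0.01  ]
green px [367. 300.] c [ 358.5 -115.9] size [ 94.3 108.4] ang 82.4 z [-0.0025  0.002   0.0096]
green px [243. 260.] c [446.2 166.5] size [157.1 138.8] ang 0.6 z [-0.0008  0.0033  0.0142]
green px [246. 144.] c [715.4 165.8] size [59.6 44.7] ang 61.5 z [0.127  0.1306 0.1342]
green px [109.   5.] c [1051.6  499.7] size [ 38.6 139.9] ang 0.8 z [0.002  0.0068 0.0107]
orange px [384. 198.] c [ 589.7 -147.9] size [117.   49.2] ang 88.0 z [0.0633 0.0686 0.0731]
blue px [387. 128.] c [ 732.8 -153.4] size [200.4 213.7] ang 87.9 z [0.091 0.095 0.124]
blue px [258. 126.] c [733.5 131.9] size [201.9 220.4] ang 86.6 z [0.0914 0.0961 0.1326]
blue px [514.   6.] c [1020.4 -446.4] size [ 31.4 122. ] ang 0.8 z [0.0065 0.0332 0.0588]
blue px [414.   5.] c [1019.8 -218.2] size [ 26.6 109.5] ang 0.8 z [0.0061 0.0294 0.0537]
(629, 3) [ 0.58875682 -0.14955865  0.06823815] [ 0.5632324  -0.22909216  0.05534   ] [ 0.61990129 -0.07334199  0.07796482]
(519, 3) [0.58759416 0.13581692 0.06787954] [0.56526362 0.06167399 0.05509922] [0.62096203 0.20324753 0.07779919]
sp 0.09497339810699124
ot 0.09578007768555485
[663.370583   377.07986235]
```

Run:
```python
from h import *
p=cv2.imread('pics/top0.png'); c=cv2.resize(p[170:330,170:440],None,fx=2.9,fy=2.9,interpolation=cv2.INTER_CUBIC); cv2.imwrite('pics/crop0.png',c)
```

```text
(no output)
```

View pics/crop0.png

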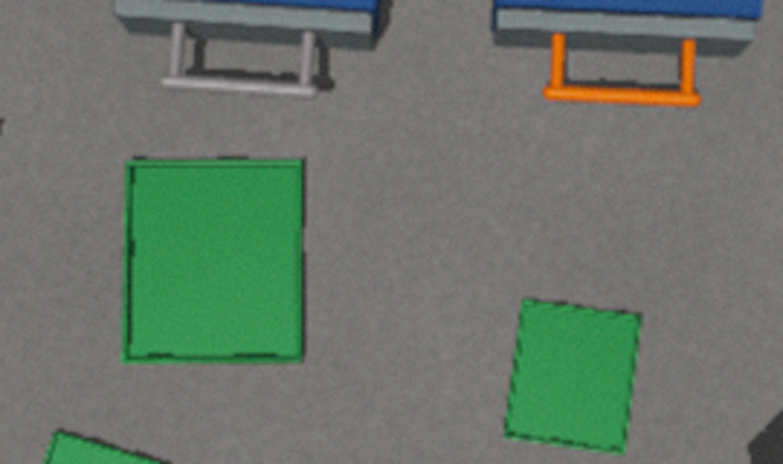

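The enlarged crop confirms it. The tray measures 157x139 mm and sits in front of the steel unit, while the two others are about 95x108. I'll write a small increment planner and check clearance along the corridor.

```bash
cat >> h.py <<'E'
def down(yaw,tilt=0):
    "tool z down, tool x at world yaw(deg); tilt(deg): about tool x, + turns tool z from down towards world-left of tool x"
    a=np.radians(yaw); x=np.array([np.cos(a),np.sin(a),0]); z=np.array([0,0,-1.])
    M=np.stack([x,np.cross(z,x),z],1)
    return M@R.from_rotvec([np.radians(tilt),0,0]).as_matrix()
def plan(P,M,n,o=None,fing=85,p0=None):
    "rows (rounded) from the current pose to P,M in n rows"
    if o is None:o=get_obs()
    p=np.array(o['tcp_pos']) if p0 is None else np.array(p0[0]);A=R.from_rotvec(o['orientation']).as_matrix() if p0 is None else p0[1]
    rows=[]
    for i in range(n):
        k=n-i
        d=A.T@(np.array(P)-p)/k*1000; w=R.from_matrix(A.T@M).as_rotvec()/k
        d=np.round(d,1 if np.abs(d).max()<8 else 0);w=np.round(w,3)
        rows.append(list(d)+list(w)+[fing]); p=p+A@d/1000; A=A@R.from_rotvec(w).as_matrix()
    for r in rows: print(', '.join('%g'%(v+0) for v in r)+',')
    print('end',p.round(4)); return p,A
def st():
    o=get_obs();A=R.from_rotvec(o['orientation']).as_matrix()
    print('t',round(o['clock'],2),'tcp',o['tcp_pos'].round(4),'x',A[:,0].round(3),'z',A[:,2].round(3),'F',o['contact_force'].round(1),'g',round(o['grip_width'],4),'q',o['joints'].round(2));return o
E
python3 - <<'E'
from h import *
z=np.load('top0.npz');p=z['p'];d=z['d'];C=cloud('top',d)
hsv=cv2.cvtColor(p,cv2.COLOR_RGB2HSV)
m=cv2.inRange(hsv,(5,180,120),(16,255,255));v,u=np.nonzero(m[:, :]);
k=(v>190)&(v<215);W=onz('top',u,v,.071)[...,:2]
xs=[];ys=[]
for c in range(364,408,2):
    r=v[(u==c)&(v<215)]; 
    if len(r): w=onz('top',np.array([c]),np.array([r.max()+.5]),.066)[0]; xs.append(w[0]);ys.append(w[1])
a=np.polyfit(ys,xs,1);print('yaw',-np.degrees(np.arctan(a[0])),'front edge at y=-.148',np.polyval(a,-.148),'bar ctr',np.polyval(a,-.148)+.006)
# handle ends
b=(v>203)&(v<207); print('bar cols',u[b].min(),u[b].max(), onz('top',np.array([u[b].min()-.5,u[b].max()+.5]),np.array([202,203.]),.065))
# corridor
g=np.zeros(C.shape[:2],bool); a0=np.array([.221,-.637]);b0=np.array([.571,-.147]);L=np.linalg.norm(b0-a0);e=(b0-a0)/L
q=C[...,:2]-a0;s=q@e;t=q@np.array([-e[1],e[0]])
for i in range(0,8): 
    g=(s>i*.08)&(s<i*.08+.08)&(abs(t)<.13)&(d>0); print(i,C[...,2][g].max().round(3) if g.any() else None)
st(); plan([.571,-.147,.17],down(-2),15,fing=40)
E
```

```text
yaw -2.0065261332562554 front edge at y=-.148 0.5660336653036886 bar ctr 0.5720336653036886
bar cols 367 410 [[ 0.57210299 -0.11030451  0.065     ]
 [ 0.5709088  -0.20783046  0.065     ]]
0 0.007
1 0.117
2 0.117
3 0.017
4 0.019
5 0.008
6 0.098
7 0.154
t 0.1 tcp [ 0.221  -0.6372  0.2304] x [ 0.328 -0.945 -0.002] z [-0.001  0.002 -1.   ] F [ 0.5 -0.2  0.9] g 0.085 q [ 1.13  0.48  0.02  1.56 -0.01  1.11 -0.08]
-23, -33, 4, 0, 0, -0.08, 40,
-21, -34, 4, 0, 0, -0.08, 40,
-18, -36, 4, 0, 0, -0.08, 40,
-15, -37, 4, 0, 0, -0.08, 40,
-12, -38, 4, 0, 0, -0.08, 40,
-9, -39, 4, 0, 0, -0.08, 40,
-5, -40, 4, 0, 0, -0.08, 40,
-2, -40, 4, 0, 0, -0.08, 40,
1, -40, 4, 0, 0, -0.08, 40,
4, -40, 4, 0, 0, -0.08, 40,
8, -40, 4, 0, 0, -0.08, 40,
11, -39, 4, 0, 0, -0.081, 40,
14, -38, 4, 0, 0, -0.08, 40,
16, -36, 4, -0.001, 0, -0.081, 40,
19, -35, 5, 0, 0.001, -0.08, 40,
end [ 0.5706 -0.1473  0.1699]
```

Request:
servo_tool(increments=[-23,-33,0,0,0,-0.08,40,-21,-34,0,0,0,-0.08,40,-18,-36,0,0,0,-0.08,40,-15,-37,0,0,0,-0.08,40,-12,-38,0,0,0,-0.08,40,-9,-39,4,0,0,-0.08,40,-5,-40,4,0,0,-0.08,40,-2,-40,4,0,0,-0.08,40], squeeze=40)

```text
clock: 1.1
tcp_pos: [0.4071, -0.3751, 0.2189]
orientation: [-3.004, 0.92, 0.001]
contact_force: [-0.4, -0.1, -0.9]
grip_width: 0.0397
```

Request:
servo_tool(increments=[1,-40,7,0,0,-0.08,40,4,-40,7,0,0,-0.08,40,8,-40,7,0,0,-0.08,40,11,-39,7,0,0,-0.08,40,14,-38,7,0,0,-0.08,40,16,-36,7,0,0,-0.08,40,19,-35,7,0,0,-0.08,40,0,0,0,0,0,0,40])

```text
clock: 2.1
tcp_pos: [0.5721, -0.1439, 0.1695]
orientation: [-3.139, 0.048, 0.001]
contact_force: [-0.3, -0.6, 0.2]
grip_width: 0.0398
```

Run:
```python
from h import *
o=st(); p,d=grab_frame('wrist'); cv2.imwrite('pics/w1.png',p[:,:,::-1]); np.savez('w1.npz',p=p,d=d)
W=wcloud(o,d);hsv=cv2.cvtColor(p,cv2.COLOR_RGB2HSV);m=cv2.inRange(hsv,(5,180,90),(16,255,255))>0
m&=(d>0);q=W[m];print(q.shape,q.min(0),q.max(0))
a=np.radians(-2.);X=np.array([np.cos(a),np.sin(a)]);s=q[:,:2]@X
f=q[s<s.min()+.012];print('bar',f.mean(0),f.min(0),f.max(0))
plan([.572,-.148,.046],down(-2),8,fing=40)
```

```text
t 2.1 tcp [ 0.5721 -0.1439  0.1695] x [ 1.    -0.031 -0.   ] z [-0.     0.003 -1.   ] F [-0.3 -0.6  0.2] g 0.0398 q [ 0.47  0.44 -0.42  1.8   0.21  0.95 -0.07]
(3030, 3) [ 0.5645951  -0.20754265  0.06240424] [ 0.71915142 -0.08861109  0.17113064]
bar [ 0.57141151 -0.17006288  0.06923542] [ 0.5645951  -0.20754265  0.06484155] [ 0.57966563 -0.08861109  0.07170387]
0, 0, 15, 0, 0, 0, 40,
0, 0, 16, 0, 0, 0, 40,
0, 0, 15, 0, 0, 0, 40,
0, 0, 16, 0, 0, 0, 40,
0, 0, 15, 0, 0, 0, 40,
0, 1, 16, 0, 0, 0, 40,
1, 0, 15, 0, 0.001, 0, 40,
0, 1, 16, -0.001, 0, 0, 40,
end [ 0.5719 -0.1484  0.0456]
```

View pics/w1.png

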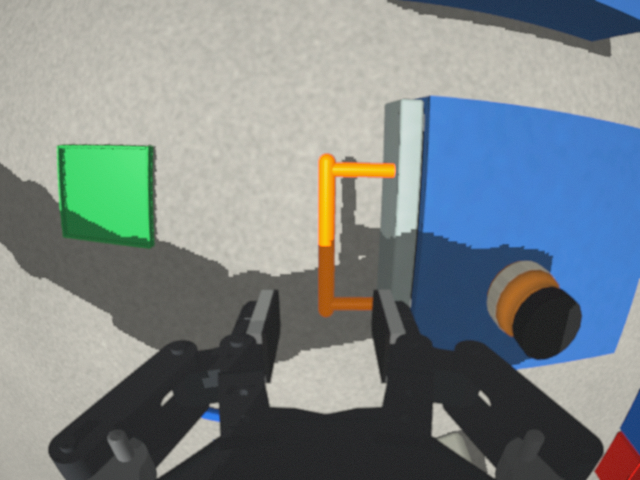

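Request:
servo_tool(increments=[0,1,25,0,0,0,40,0,1,25,0,0,0,40,0,1,25,0,0,0,40,0,0,25,0,0,0,40,0,0,14,0,0,0,40,0,0,10,0,0,0,40,0,0,0,0,0,0,5,0,0,0,0,0,0,5], squeeze=40)

```text
clock: 3.15
tcp_pos: [0.5716, -0.1513, 0.047]
orientation: [3.141, -0.058, 0.003]
contact_force: [1.2, 0.1, -2.6]
grip_width: 0.0106
```

Run:
```python
from h import *
o=st()
```

```text
t 3.15 tcp [ 0.5716 -0.1513  0.047 ] x [ 0.999 -0.037  0.002] z [ 0.002 -0.    -1.   ] F [ 1.2  0.1 -2.6] g 0.0106 q [ 0.43  0.6  -0.36  1.88  0.31  0.72 -0.15]
```

Request:
servo_tool(increments=[-6,0,0,0,0,0,5,-10,0,0,0,0,0,5,-13,0,0,0,0,0,5,-14,0,0,0,0,0,5,-14,0,0,0,0,0,5,-14,0,0,0,0,0,5,-14,0,0,0,0,0,5,-14,0,0,0,0,0,5])

```text
clock: 4.15
tcp_pos: [0.4718, -0.1475, 0.0469]
orientation: [3.141, -0.058, 0.003]
contact_force: [4.7, -1.2, 5.5]
grip_width: 0.0105
```

Request:
servo_tool(increments=[-14,0,0,0,0,0,5,-13,0,0,0,0,0,5,-12,0,0,0,0,0,5,-10,0,0,0,0,0,5,-6,0,0,0,0,0,5,-4,0,0,0,0,0,5,0,0,0,0,0,0,5,0,0,0,0,0,0,5])

```text
clock: 5.15
tcp_pos: [0.4173, -0.1454, 0.047]
orientation: [-3.141, 0.057, -0.014]
contact_force: [15.9, -3.9, -10.6]
grip_width: 0.0103
```

Run:
```python
from h import *
o=st()
```

```text
t 5.15 tcp [ 0.4173 -0.1454  0.047 ] x [ 0.999 -0.037  0.009] z [ 0.009 -0.    -1.   ] F [ 15.9  -3.9 -10.6] g 0.0103 q [ 0.52  0.42 -0.39  2.23  0.3   0.54 -0.13]
```

Request:
servo_tool(increments=[1,0,0,0,0,0,40,0,0,0,0,0,0,40,0,0,-15,0,0,0,40,0,0,-30,0,0,0,20,0,0,-40,0,0,0,0,0,10,-40,0,0,0,0,0,20,-35,0,0,0,0,0,20,0,0,0,0,0])

```text
clock: 6.15
tcp_pos: [0.413, -0.1959, 0.2099]
orientation: [3.139, -0.058, 0.007]
contact_force: [-0.6, -0.2, -0.6]
grip_width: -0.0001
```

Run:
```python
from h import *
o=st()
for n in ('wrist','top','scene'):
    o=get_obs();p,d=grab_frame(n); cv2.imwrite(f'pics/{n}2.png',p[:,:,::-1]); np.savez(f'{n}2.npz',p=p,d=d,tcp=o['tcp_pos'],ori=o['orientation'])
im=np.hstack([cv2.resize(cv2.imread('pics/top2.png'),(400,300)),cv2.resize(cv2.imread('pics/scene2.png'),(400,300))])
cv2.imwrite('pics/both2.png',im)
```

```text
t 6.15 tcp [ 0.413  -0.1959  0.2099] x [ 0.999 -0.037  0.005] z [ 0.005 -0.003 -1.   ] F [-0.6 -0.2 -0.6] g -0.0001 q [ 0.71  0.17 -0.45  2.06  0.09  0.93  0.18]
```

View pics/both2.png

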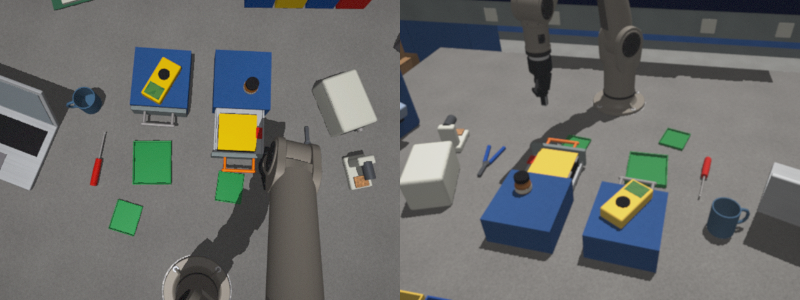

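View pics/wrist2.png

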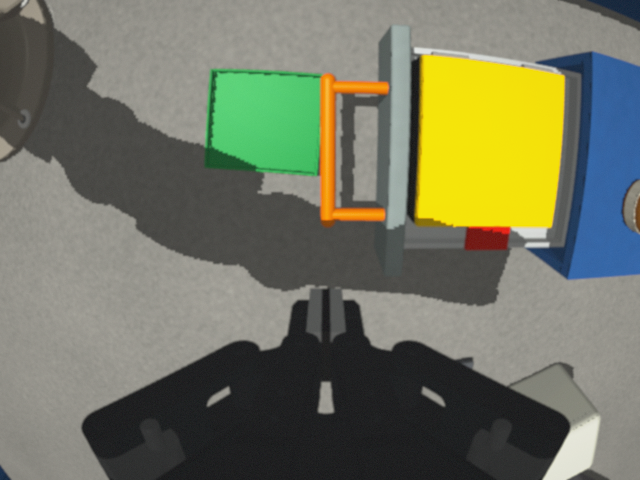

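The drawer is out, with the yellow lid at wrist pixel (490,140) and the red tongue at (487,238). Next I'll locate the tongue from both views.

Run:
```python
from h import *
a=np.radians(-2.0);X=np.array([np.cos(a),np.sin(a)]);Y=np.array([-np.sin(a),np.cos(a)])
for n in ('wrist','top'):
    z=np.load(n+'2.npz');p=z['p'];d=z['d'];o=dict(tcp_pos=z['tcp'],orientation=z['ori'])
    W=wcloud(o,d) if n=='wrist' else cloud('top',d)
    hsv=cv2.cvtColor(p,cv2.COLOR_RGB2HSV)
    red=((hsv[...,0]<4)|(hsv[...,0]>176))&(hsv[...,1]>150)&(hsv[...,2]>50)&(W[...,2]>.05)&(W[...,2]<.1)&(d>0)&(W[...,0]<.65)
    yel=(abs(hsv[...,0].astype(int)-27)<5)&(hsv[...,1]>150)&(W[...,2]>.05)&(W[...,2]<.1)&(W[...,1]<0)
    ora=(hsv[...,0]>4)&(hsv[...,0]<17)&(hsv[...,1]>180)&(W[...,2]>.055)&(W[...,2]<.08)&(W[...,0]<.45)
    for k,m in (('red',red),('yel',yel),('ora',ora)):
        q=W[m]
        if len(q)==0: continue
        s=q[:,:2]@X;t=q[:,:2]@Y;f=np.percentile
        print(n,k,len(q),'x\'',f(s,[1,99]).round(4),'y\'',f(t,[1,99]).round(4),'z',f(q[:,2],[5,50,95]).round(4),'mean',q.mean(0).round(4))
print(X*1,Y)
```

```text
wrist red 915 x' [0.5349 0.5739] y' [-0.2051 -0.1863] z [0.0766 0.0776 0.0787] mean [ 0.5467 -0.2147  0.0776]
wrist yel 23219 x' [0.4913 0.6168] y' [-0.1831 -0.0538] z [0.0763 0.0777 0.0789] mean [ 0.5437 -0.1365  0.0775]
wrist ora 1522 x' [0.4154 0.4548] y' [-0.1858 -0.0705] z [0.0661 0.0684 0.0703] mean [ 0.4226 -0.1461  0.0684]
top red 133 x' [0.5355 0.5733] y' [-0.204  -0.1866] z [0.0734 0.0776 0.0811] mean [ 0.5474 -0.214   0.0774]
top yel 3599 x' [0.4906 1.0697] y' [-0.3238 -0.0534] z [0.0721 0.0773 0.0809] mean [ 0.5621 -0.1429  0.0766]
top ora 359 x' [0.4157 0.4538] y' [-0.1851 -0.0713] z [0.0647 0.0688 0.0726] mean [ 0.4221 -0.145   0.0688]
[ 0.99939083 -0.0348995 ] [0.0348995  0.99939083]
```

```bash
cat >> h.py <<'E'
_a=np.radians(-2.0);DX=np.array([np.cos(_a),np.sin(_a)]);DY=np.array([-np.sin(_a),np.cos(_a)])
def dw(s,t,z): return np.r_[s*DX+t*DY,z]
def wd(P): return np.array([P[:2]@DX,P[:2]@DY,P[2]])
E
python3 - <<'E'
from h import *
c=plan(dw(.5545,-.263,.121),down(-2,40),7,fing=0)
E
```

```text
20, 12, 12, 0.1, 0, -0.001, 0,
20, 13, 11, 0.1, 0, 0, 0,
19, 14, 10, 0.1, 0, -0.001, 0,
19, 15, 8, 0.1, 0, 0, 0,
20, 15, 7, 0.099, 0, -0.001, 0,
19, 16, 5, 0.1, 0, 0, 0,
20, 16, 4, 0.099, -0.001, -0.001, 0,
end [ 0.5451 -0.2818  0.1212]
```

Request:
servo_tool(increments=[20,12,12,0.1,0,0,0,20,13,11,0.1,0,0,0,19,14,10,0.1,0,0,0,19,15,8,0.1,0,0,0,20,15,7,0.1,0,0,0,19,16,5,0.1,0,0,0,20,16,4,0.1,0,0,0,0,0,0,0,0,0,0])

```text
clock: 7.3
tcp_pos: [0.5451, -0.2815, 0.1171]
orientation: [-2.436, 0.049, -0.012]
contact_force: [-1.0, -0.5, 0.0]
grip_width: -0.0001
```

Run:
```python
from h import *
o=st();print(wd(o['tcp_pos']))
c=plan(dw(.5545,-.205,.052),down(-2,40),7,fing=0)
p,d=grab_frame('scene'); cv2.imwrite('pics/s3.png',p[:,:,::-1])
```

```text
t 7.3 tcp [ 0.5451 -0.2815  0.1171] x [ 0.999 -0.039 -0.005] z [ 0.021  0.648 -0.762] F [-1.  -0.5  0. ] g -0.0001 q [ 0.96  0.81 -0.47  1.51 -0.28  1.27  0.65]
[ 0.5545441  -0.26227232  0.11705645]
0, 0, 12, -0.001, 0, -0.001, 0,
0, 0, 12, -0.001, 0, -0.001, 0,
0, 0, 13, -0.001, 0, -0.001, 0,
0, 0, 12, -0.001, 0, -0.001, 0,
0, -1, 13, -0.001, 0, -0.001, 0,
0, 0, 12, -0.001, 0.001, 0, 0,
0, -1, 13, -0.001, 0, -0.001, 0,
end [ 0.547  -0.2238  0.0519]
```

View pics/s3.png

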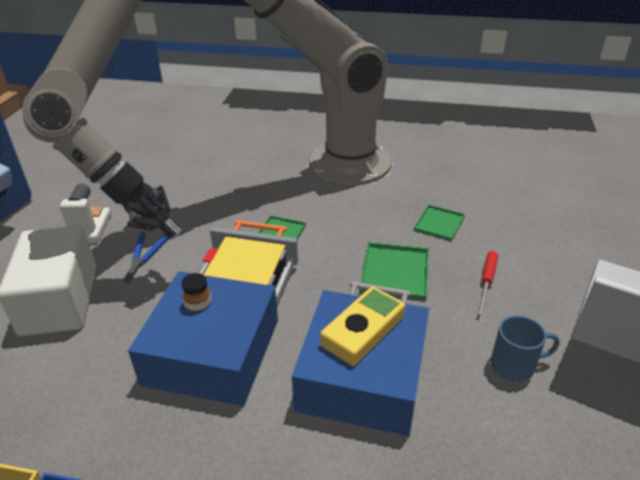

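Request:
servo_tool(increments=[0,0,12,0,0,0,0,0,0,13,0,0,0,0,0,0,13,0,0,0,0,0,0,12,0,0,0,0,0,-1,13,0,0,0,0,0,0,12,0,0,0,0,0,-1,12,0,0,0,0,0,0,0,0,0,0,0])

```text
clock: 8.35
tcp_pos: [0.5478, -0.2233, 0.0547]
orientation: [-2.441, 0.045, -0.015]
contact_force: [-0.2, 0.5, -0.5]
grip_width: 0.0002
```

Run:
```python
from h import *
o=st();print(wd(o['tcp_pos']))
p,d=grab_frame('wrist'); cv2.imwrite('pics/w4.png',p[:,:,::-1])
```

```text
t 8.35 tcp [ 0.5478 -0.2233  0.0547] x [ 0.999 -0.037 -0.001] z [ 0.023  0.644 -0.765] F [-0.2  0.5 -0.5] g 0.0002 q [ 0.91  0.85 -0.49  1.62 -0.28  1.1   0.65]
[ 0.55530582 -0.20403699  0.05473555]
```

View pics/w4.png

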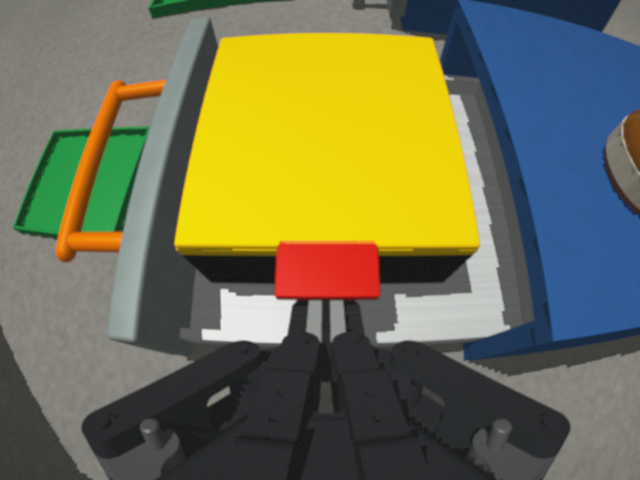

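The fingertips are under the red tongue at (327,270), near its middle. Next I'll plan the lift along the hinge arc.

Run:
```python
from h import *
o=get_obs();A=R.from_rotvec(o['orientation']).as_matrix();p0=o['tcp_pos']
N=16;th=np.radians(93)*np.arange(1,N+1)/N
p=p0.copy()
for t in th:
    tip=p0+dw(0,.154*(1-np.cos(t)),.154*np.sin(t))
    d=(A.T@(tip-p)*1000).round(0);p=p+A@d/1000;print(d+0,wd(p).round(3))
```

```text
[  0. -11. -11.] [ 0.555 -0.203  0.071]
[  0. -11. -11.] [ 0.555 -0.202  0.086]
[  0. -13.  -9.] [ 0.555 -0.198  0.101]
[  0. -14.  -7.] [ 0.556 -0.191  0.116]
[  0. -14.  -7.] [ 0.556 -0.185  0.13 ]
[  0. -15.  -5.] [ 0.556 -0.177  0.144]
[  0. -15.  -3.] [ 0.556 -0.168  0.156]
[  0. -16.  -1.] [ 0.556 -0.156  0.167]
[  0. -15.  -1.] [ 0.556 -0.145  0.177]
[  0. -16.   2.] [ 0.556 -0.132  0.186]
[  0. -15.   3.] [ 0.556 -0.118  0.193]
[  0. -15.   4.] [ 0.556 -0.104  0.2  ]
[  0. -15.   6.] [ 0.556 -0.089  0.205]
[  0. -13.   8.] [ 0.556 -0.074  0.207]
[  0. -13.   9.] [ 0.556 -0.058  0.209]
[  0. -12.  10.] [ 0.556 -0.042  0.209]
```

Request:
servo_tool(increments=[0,-9,-9,0,0,0,0,0,-11,-11,0,0,0,0,0,-13,-10,0,0,0,0,0,-14,-8,0,0,0,0,0,-14,-7,0,0,0,0,0,-15,-5,0,0,0,0,0,-15,-3,0,0,0,0,0,-14,-2,0,0,0,0])

```text
clock: 9.4
tcp_pos: [0.5498, -0.1781, 0.166]
orientation: [-2.441, 0.045, -0.016]
contact_force: [-0.2, -0.4, -1.1]
grip_width: 0.0001
```

Run:
```python
from h import *
o=st();print(wd(o['tcp_pos']))
p,d=grab_frame('wrist'); cv2.imwrite('pics/w5.png',p[:,:,::-1])
```

```text
t 9.4 tcp [ 0.5498 -0.1781  0.166 ] x [ 0.999 -0.037  0.   ] z [ 0.024  0.644 -0.765] F [-0.2 -0.4 -1.1] g 0.0001 q [ 0.9   0.67 -0.53  1.66 -0.34  1.19  0.56]
[ 0.55568445 -0.15882192  0.16595623]
```

View pics/w5.png

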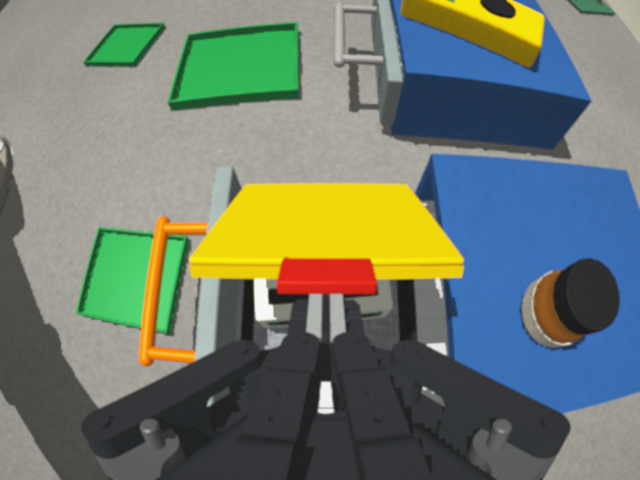

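The lid is rising on the fingers and the module is visible in the case. I'll carry on.

Request:
servo_tool(increments=[0,-15,-1,0,0,0,0,0,-16,2,0,0,0,0,0,-15,3,0,0,0,0,0,-15,4,0,0,0,0,0,-15,6,0,0,0,0,0,-13,8,0,0,0,0,0,-13,9,0,0,0,0,0,-12,10,0,0,0,0])

```text
clock: 10.45
tcp_pos: [0.554, -0.0643, 0.2073]
orientation: [-2.441, 0.045, -0.016]
contact_force: [-0.6, -0.1, -0.4]
grip_width: 0.0001
```

Run:
```python
from h import *
o=st();print(wd(o['tcp_pos']))
p,d=grab_frame('wrist'); cv2.imwrite('pics/w6.png',p[:,:,::-1])
```

```text
t 10.45 tcp [ 0.554  -0.0643  0.2073] x [ 0.999 -0.037 -0.   ] z [ 0.024  0.644 -0.765] F [-0.6 -0.1 -0.4] g 0.0001 q [ 0.81  0.56 -0.6   1.77 -0.42  1.11  0.45]
[ 0.555893   -0.04495619  0.20725817]
```

View pics/w6.png

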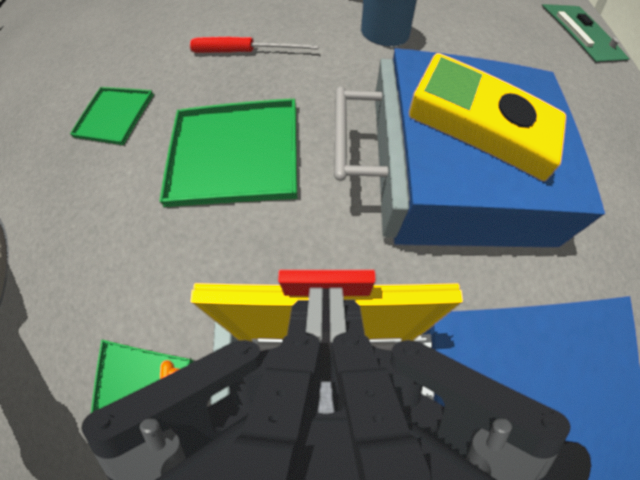

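Request:
servo_tool(increments=[0,-10,9,0,0,0,0,0,-7,6,0,0,0,0,0,0,0,0,0,0,0,0,25,-22,0,0,0,0,0,27,-32,0,0,0,0,0,20,-32,-0.1,0,0,0,0,10,-20,-0.1,0,0,20,0,0,0,-0.1,0,0,40])

```text
clock: 11.5
tcp_pos: [0.5506, -0.1764, 0.2378]
orientation: [-2.746, 0.057, -0.014]
contact_force: [-0.1, -0.7, -0.1]
grip_width: 0.0358
```

Run:
```python
from h import *
o=st();print(wd(o['tcp_pos']))
p,d=grab_frame('wrist'); cv2.imwrite('pics/w7.png',p[:,:,::-1]);np.savez('w7.npz',p=p,d=d,tcp=o['tcp_pos'],ori=o['orientation'])
```

```text
t 11.5 tcp [ 0.5506 -0.1764  0.2378] x [ 0.999 -0.042  0.002] z [ 0.018  0.385 -0.923] F [-0.1 -0.7 -0.1] g 0.0358 q [ 0.77  0.45 -0.49  1.68 -0.19  1.17  0.35]
[ 0.55643304 -0.15707598  0.23776903]
```

View pics/w7.png

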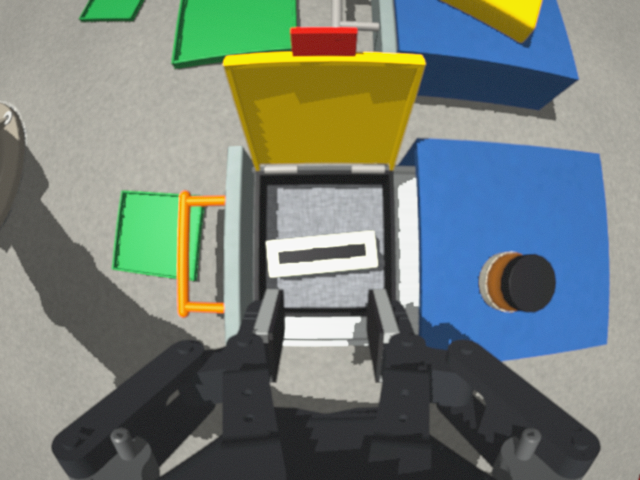

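The lid stands open with the red tongue at (324,41), and the module is in the case at (321,254). I'll measure both.

Run:
```python
from h import *
z=np.load('w7.npz');p=z['p'];d=z['d'];o=dict(tcp_pos=z['tcp'],orientation=z['ori']);W=wcloud(o,d)
hsv=cv2.cvtColor(p,cv2.COLOR_RGB2HSV)
red=((hsv[...,0]<4)|(hsv[...,0]>176))&(hsv[...,1]>150)&(d>0)&(W[...,2]>.1)
q=np.array([wd(x) for x in W[red]]);print('tongue',q.min(0),q.max(0),'lid angle from', np.pi-np.arctan2(q[:,2].max()-.0685,q[:,1][q[:,2].argmax()]+.0515))
m=(W[...,2]>.052)&(W[...,2]<.076)&(d>0)
m[:228]=0;m[282:]=0;m[:,:262]=0;m[:,385:]=0
s=W[m];D=s[:,:2]@np.stack([DX,DY],1)
k=(D[:,0]>.48)
n,l,stt,cc=cv2.connectedComponentsWithStats(m.astype(np.uint8))
i=1+stt[1:,4].argmax();mm=l==i;q=W[mm];D=q[:,:2]@np.stack([DX,DY],1)
ce,sz,an=cv2.minAreaRect((D*1000).astype(np.float32));print('module drawer-frame',ce,sz,an,'z',np.percentile(q[:,2],[5,50,95]),'px',stt[i])
c0=q[:,:2].mean(0);print('mean world',c0)
w,h=sz
# principal dir by contour
print('case floor centre expected dw', .5545, -.2055+.087)
v=np.nonzero(mm);pc=np.cov((D-D.mean(0)).T);ev,E=np.linalg.eigh(pc);print('axis deg in drawer frame',np.degrees(np.arctan2(E[1,1],E[0,1])),np.sqrt(ev*12))
```

```text
tongue [ 0.53684211 -0.01113461  0.19590498] [ 5.74981106e-01 -6.62237706e-05  2.16066922e-01] lid angle from 1.8693877980650495
module drawer-frame (552.64111328125, -128.87594604492188) (101.004638671875, 35.10053253173828) 4.775211334228516 z [0.06184254 0.06348763 0.06546365] px [ 266  230  112   47 4073]
mean world [ 0.54808279 -0.1481011 ]
case floor centre expected dw 0.5545 -0.1185
axis deg in drawer frame -174.79127884686363 [0.03400007 0.09888141]
```

Run:
```python
from h import *
M=down(93)
c=plan([.5478,-.1481,.2],M,10,fing=56)
c=plan([.5478,-.1481,.15],M,3,fing=56,p0=c)
```

```text
-0.5, -0.7, 4.5, -0.029, -0.033, -0.163, 56,
-0.2, -0.9, 4.5, -0.03, -0.033, -0.163, 56,
0.1, -1, 4.5, -0.03, -0.033, -0.164, 56,
0.5, -1.1, 4.4, -0.029, -0.033, -0.163, 56,
0.8, -1.1, 4.4, -0.03, -0.033, -0.164, 56,
1.1, -1.1, 4.3, -0.03, -0.033, -0.163, 56,
1.4, -1, 4.3, -0.029, -0.033, -0.164, 56,
1.7, -0.9, 4.2, -0.03, -0.032, -0.163, 56,
1.9, -0.7, 4.1, -0.029, -0.033, -0.164, 56,
2.2, -0.5, 4, -0.03, -0.032, -0.163, 56,
end [ 0.5478 -0.1481  0.2   ]
0, 0, 17, 0, 0, 0, 56,
0, 0, 17, 0, 0, 0, 56,
0, 0, 16, 0, 0, 0, 56,
end [ 0.5478 -0.1481  0.15  ]
```

Request:
servo_tool(increments=[0,-1,4,-0.03,-0.033,-0.163,56,0,-1,4,-0.03,-0.033,-0.163,56,0,-1,4,-0.03,-0.033,-0.163,56,0,-1,4,-0.03,-0.033,-0.163,56,1,-1,4,-0.03,-0.033,-0.163,56,1,-1,4,-0.03,-0.033,-0.163,56,1,-1,4,-0.03,-0.033,-0.163,56,2,-1,4,-0.03,-0.033,-0.163,56])

```text
clock: 12.55
tcp_pos: [0.5472, -0.1548, 0.2082]
orientation: [-2.431, -1.84, -0.003]
contact_force: [-0.8, -0.3, -0.5]
grip_width: 0.056
```

Run:
```python
from h import *
st();M=down(93)
c=plan([.5478,-.1481,.15],M,6,fing=56)
```

```text
t 12.55 tcp [ 0.5472 -0.1548  0.2082] x [0.273 0.96  0.057] z [-0.054  0.075 -0.996] F [-0.8 -0.3 -0.5] g 0.056 q [ 0.74  0.46 -0.71  1.75  0.25  1.11  1.25]
1, 0, 10, -0.01, -0.011, -0.055, 56,
1, 1, 10, -0.011, -0.012, -0.054, 56,
1, 0, 10, -0.01, -0.011, -0.055, 56,
0, 0, 9, -0.011, -0.012, -0.054, 56,
1, 0, 10, -0.01, -0.011, -0.055, 56,
0, 1, 9, -0.011, -0.012, -0.054, 56,
end [ 0.5479 -0.1486  0.1505]
```

Request:
servo_tool(increments=[1,0,10,-0.011,-0.012,-0.055,56,1,0,10,-0.011,-0.012,-0.055,56,1,0,10,-0.01,-0.011,-0.055,56,1,0,10,-0.01,-0.011,-0.055,56,1,0,10,-0.01,-0.011,-0.054,56,1,1,9,-0.01,-0.011,-0.054,56,0,0,0,0,0,0,56,0,0,0,0,0,0,56])

```text
clock: 13.55
tcp_pos: [0.5476, -0.1463, 0.1503]
orientation: [-2.167, -2.274, -0.0]
contact_force: [-0.0, 0.3, 0.6]
grip_width: 0.056
```

Run:
```python
from h import *
o=st();M=down(93)
p,d=grab_frame('wrist'); cv2.imwrite('pics/w8.png',p[:,:,::-1]);W=wcloud(o,d)
hsv=cv2.cvtColor(p,cv2.COLOR_RGB2HSV)
m=(W[...,2]>.054)&(W[...,2]<.074)&(d>0)&(abs(W[...,0]-.548)<.058)&(abs(W[...,1]+.148)<.028)
n,l,stt,cc=cv2.connectedComponentsWithStats(m.astype(np.uint8));i=1+stt[1:,4].argmax();q=W[l==i]
print(cv2.minAreaRect((q[:,:2]*1000).astype(np.float32)),np.percentile(q[:,2],[5,50,95]),stt[i])
c=plan([.5478,-.1481,.032],M,7,fing=56)
```

```text
t 13.55 tcp [ 0.5476 -0.1463  0.1503] x [-0.048  0.999  0.   ] z [-0.  0. -1.] F [-0.   0.3  0.6] g 0.056 q [ 0.72  0.49 -0.74  1.86  0.4   0.95  1.42]
((547.70849609375, -148.0731964111328), (100.45719909667969, 34.63301086425781), 3.3745315074920654) [0.06197698 0.06347838 0.06537676] [ 297  165   54  146 7424]
0, 0, 17, 0, 0, -0.001, 56,
0, 0, 17, 0, 0, -0.001, 56,
0, 0, 17, 0, 0, 0, 56,
0, 0, 17, 0, 0, -0.001, 56,
-1, 0, 17, 0, 0, 0, 56,
0, 0, 17, 0, 0, -0.001, 56,
-1, 0, 16, 0, 0, 0, 56,
end [ 0.5478 -0.1483  0.0324]
```

View pics/w8.png

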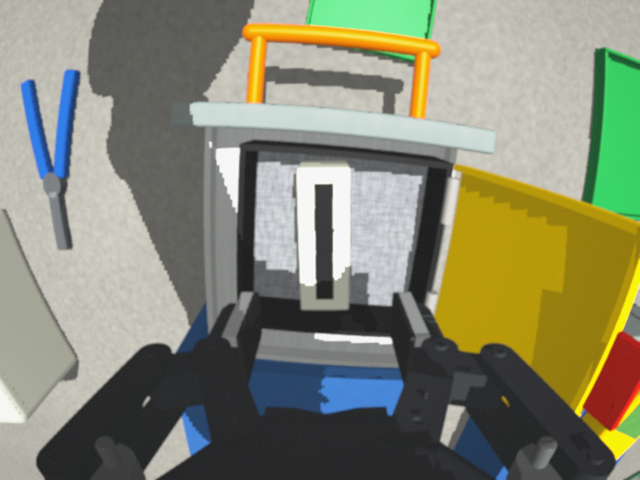

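Request:
servo_tool(increments=[-1,0,17,0,0,0,56,-1,0,17,0,0,0,56,0,0,17,0,0,0,56,0,0,17,0,0,0,56,0,0,17,0,0,0,56,0,0,17,0,0,0,56,0,0,16,0,0,0,56,0,0,0,0,0,0,56])

```text
clock: 14.6
tcp_pos: [0.5465, -0.1479, 0.0307]
orientation: [-2.165, -2.273, 0.002]
contact_force: [0.5, 0.1, 0.7]
grip_width: 0.0556
```

Request:
servo_tool(increments=[0,0,0,0,0,0,25,0,0,0,0,0,0,25,0,0,0,0,0,0,25,0,0,0,0,0,0,25,0,0,-4,0,0,0,25,0,0,-6,0,0,0,25,0,0,0,0,0,0,25,0,0,0,0,0,0,25], squeeze=40)

```text
clock: 15.6
tcp_pos: [0.5473, -0.1482, 0.0421]
orientation: [-2.166, -2.274, 0.0]
contact_force: [-0.1, -0.4, -1.6]
grip_width: 0.0337
```

Run:
```python
from h import *
o=st()
p,d=grab_frame('wrist'); cv2.imwrite('pics/w9.png',p[:,:,::-1])
```

```text
t 15.6 tcp [ 0.5473 -0.1482  0.0421] x [-0.049  0.999  0.   ] z [-0.001  0.    -1.   ] F [-0.1 -0.4 -1.6] g 0.0337 q [ 0.64  0.64 -0.64  1.92  0.54  0.76  1.31]
```

View pics/w9.png

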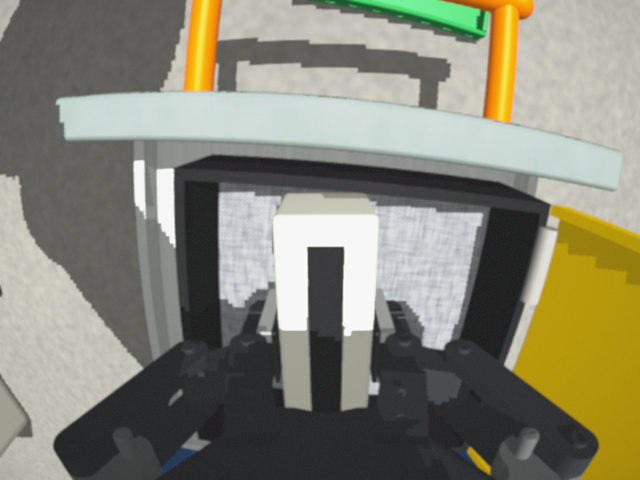

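Gripped at 33.7 mm, with about 1.6 N of weight on the wrist. I'll lift it straight up, then go over the lid.

Request:
servo_tool(increments=[0,0,-12,0,0,0,25,0,0,-25,0,0,0,25,0,0,-36,0,0,0,25,0,0,-38,0,0,0,25,0,0,-38,0,0,0,25,0,0,-38,0,0,0,25,0,0,-36,0,0,0,25,0,0,-26,0,0,0,25])

```text
clock: 16.65
tcp_pos: [0.5477, -0.1478, 0.2936]
orientation: [2.165, 2.275, 0.001]
contact_force: [0.0, -0.6, -0.7]
grip_width: 0.0333
```

Run:
```python
from h import *
o=st()
c=plan([.446,.1665,.29],down(93),10,fing=25)
```

```text
t 16.65 tcp [ 0.5477 -0.1478  0.2936] x [-0.049  0.999 -0.   ] z [ 0.001 -0.    -1.   ] F [ 0.  -0.6 -0.7] g 0.0333 q [ 0.79  0.35 -0.81  1.7   0.27  1.21  1.54]
32, -9, 0, 0, 0, 0, 25,
32, -9, 0, 0, 0, 0, 25,
32, -9, 0, 0, 0, 0, 25,
32, -8, 0, 0, 0, 0, 25,
32, -9, 1, 0, 0, -0.001, 25,
32, -8, 0, 0, 0, 0, 25,
32, -8, 1, 0, 0, -0.001, 25,
32, -9, 0, 0, 0, 0, 25,
31, -8, 1, 0.001, 0, -0.001, 25,
32, -9, 0, 0, 0, 0, 25,
end [0.4458 0.1665 0.2904]
```

Request:
servo_tool(increments=[12,-3,0,0,0,0,25,24,-7,0,0,0,0,25,34,-9,0,0,0,0,25,34,-9,0,0,0,0,25,34,-9,0,0,0,0,25,34,-9,0,0,0,0,25,34,-9,0,0,0,0,25,34,-9,0,0,0,0,25])

```text
clock: 17.65
tcp_pos: [0.4692, 0.0907, 0.2898]
orientation: [-2.163, -2.276, 0.004]
contact_force: [0.6, 0.2, -1.3]
grip_width: 0.0336
```

Run:
```python
from h import *
o=st()
c=plan([.446,.1665,.17],down(93),8,fing=25)
```

```text
t 17.65 tcp [0.4692 0.0907 0.2898] x [-0.051  0.999 -0.   ] z [-0.003 -0.    -1.   ] F [ 0.6  0.2 -1.3] g 0.0336 q [ 0.53  0.2  -0.96  1.89  0.18  1.15  1.14]
10, -2, 15, 0, 0, 0, 25,
10, -2, 15, 0, 0, 0, 25,
9, -2, 15, -0.001, 0, 0, 25,
10, -3, 15, 0, 0, 0, 25,
9, -3, 15, -0.001, 0, 0, 25,
10, -2, 15, 0, 0, -0.001, 25,
9, -3, 15, -0.001, 0, 0, 25,
10, -2, 15, 0, 0, -0.001, 25,
end [0.4461 0.1667 0.1698]
```

Request:
servo_tool(increments=[20,-5,8,0,0,0,25,18,-5,12,0,0,0,25,16,-4,15,0,0,0,25,12,-3,18,0,0,0,25,8,-2,20,0,0,0,25,3,0,22,0,0,0,25,0,0,25,0,0,0,25,0,0,20,0,0,0,25])

```text
clock: 18.65
tcp_pos: [0.4468, 0.165, 0.1494]
orientation: [-2.163, -2.276, 0.004]
contact_force: [-0.3, -0.7, -1.3]
grip_width: 0.0333
```

Run:
```python
from h import *
o=st()
p,d=grab_frame('wrist'); cv2.imwrite('pics/w10.png',p[:,:,::-1]);W=wcloud(o,d)
hsv=cv2.cvtColor(p,cv2.COLOR_RGB2HSV)
g=cv2.inRange(hsv,(50,100,40),(75,255,255))>0
g&=(abs(W[...,2])<.03)&(d>0)&(abs(W[...,0]-.446)<.1)&(abs(W[...,1]-.166)<.1);q=W[g]
print(cv2.minAreaRect((q[:,:2]*1000).astype(np.float32)),np.percentile(q[:,2],[5,50,95]))
c=plan([.446,.1665,.03],down(93),8,fing=25)
```

```text
t 18.65 tcp [0.4468 0.165  0.1494] x [-0.051  0.999 -0.   ] z [-0.003 -0.    -1.   ] F [-0.3 -0.7 -1.3] g 0.0333 q [ 0.27  0.4  -0.9   2.05  0.4   0.88  0.77]
((446.160888671875, 165.23866271972656), (159.35433959960938, 143.1571502685547), 0.6935704946517944) [0.00214117 0.0034009  0.01519515]
0, 0, 15, -0.001, 0, 0, 25,
0, 0, 15, -0.001, 0, 0, 25,
0, 0, 15, -0.001, 0, 0, 25,
0, 0, 14, -0.001, 0, 0, 25,
1, 0, 15, 0, 0, 0, 25,
0, 0, 14, -0.001, 0, -0.001, 25,
1, 0, 15, 0, 0, 0, 25,
0, 1, 14, -0.001, 0.001, -0.001, 25,
end [0.4465 0.166  0.0305]
```

View pics/w10.png

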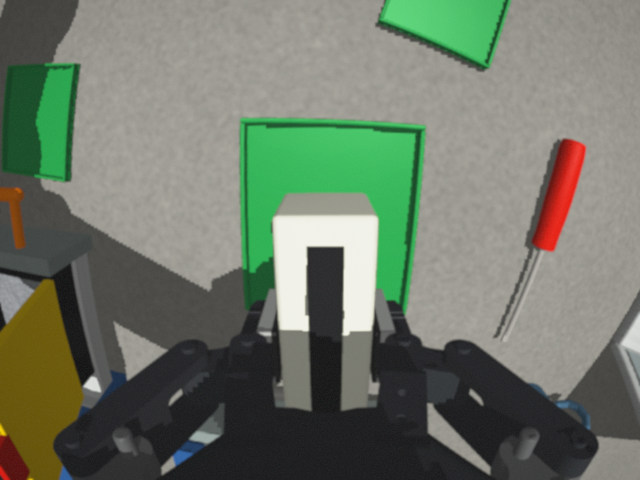

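The module is held level over the middle of the tray, whose centre measures (0.446, 0.165). Lowering now.

Request:
servo_tool(increments=[0,0,17,0,0,0,25,0,0,20,0,0,0,25,0,0,20,0,0,0,25,0,0,20,0,0,0,25,0,0,18,0,0,0,25,0,0,14,0,0,0,25,0,0,10,0,0,0,25,0,0,5,0,0,0,25])

```text
clock: 19.7
tcp_pos: [0.4491, 0.1646, 0.0268]
orientation: [-2.166, -2.274, 0.0]
contact_force: [0.7, -0.6, -1.0]
grip_width: 0.0335
```

Run:
```python
from h import *
o=st()
```

```text
t 19.7 tcp [0.4491 0.1646 0.0268] x [-0.049  0.999  0.   ] z [-0.001  0.    -1.   ] F [ 0.7 -0.6 -1. ] g 0.0335 q [ 0.11  0.59 -0.73  2.13  0.64  0.66  0.56]
```

Request:
servo_tool(increments=[0,0,4,0,0,0,25,0,0,3,0,0,0,25,0,0,3,0,0,0,25,0,0,2,0,0,0,25,0,0,1,0,0,0,25,0,0,1,0,0,0,25,0,0,1,0,0,0,25,0,0,0,0,0,0,25])

```text
clock: 20.7
tcp_pos: [0.449, 0.1645, 0.0122]
orientation: [-2.166, -2.274, 0.0]
contact_force: [0.0, -0.1, -0.8]
grip_width: 0.0336
```

Request:
servo_tool(increments=[0,0,0.5,0,0,0,25,0,0,0.5,0,0,0,25,0,0,0.5,0,0,0,25,0,0,0,0,0,0,25,0,0,0,0,0,0,25,0,0,0,0,0,0,25,0,0,0,0,0,0,25,0,0,0,0,0,0,25])

```text
clock: 21.7
tcp_pos: [0.4491, 0.1645, 0.0108]
orientation: [-2.166, -2.274, 0.0]
contact_force: [-0.3, 0.0, -2.1]
grip_width: 0.0337
```

Still carrying the full weight, so no contact yet. I'll go down 0.5 mm at a time.

Request:
servo_tool(increments=[0,0,0.5,0,0,0,25,0,0,0,0,0,0,25,0,0,0.5,0,0,0,25,0,0,0,0,0,0,25,0,0,0.5,0,0,0,25,0,0,0,0,0,0,25,0,0,0,0,0,0,25,0,0,0,0,0,0,25])

```text
clock: 22.7
tcp_pos: [0.4491, 0.1645, 0.0107]
orientation: [2.166, 2.274, -0.001]
contact_force: [-5.3, -3.6, 21.4]
grip_width: 0.0336
```

Run:
```python
from h import *
o=st()
p,d=grab_frame('scene'); cv2.imwrite('pics/s11.png',cv2.resize(p[170:340,320:480,::-1],None,fx=3.5,fy=3.5,interpolation=cv2.INTER_CUBIC))
o=st()
```

```text
t 22.7 tcp [0.4491 0.1645 0.0107] x [-0.049  0.999 -0.001] z [ 0.    -0.001 -1.   ] F [-5.3 -3.6 21.4] g 0.0336 q [ 0.09  0.61 -0.7   2.13  0.68  0.63  0.52]
t 22.75 tcp [0.4491 0.1645 0.0107] x [-0.049  0.999 -0.001] z [ 0.    -0.001 -1.   ] F [-6.2 -3.1 22. ] g 0.0338 q [ 0.09  0.61 -0.7   2.13  0.68  0.63  0.52]
```

View pics/s11.png

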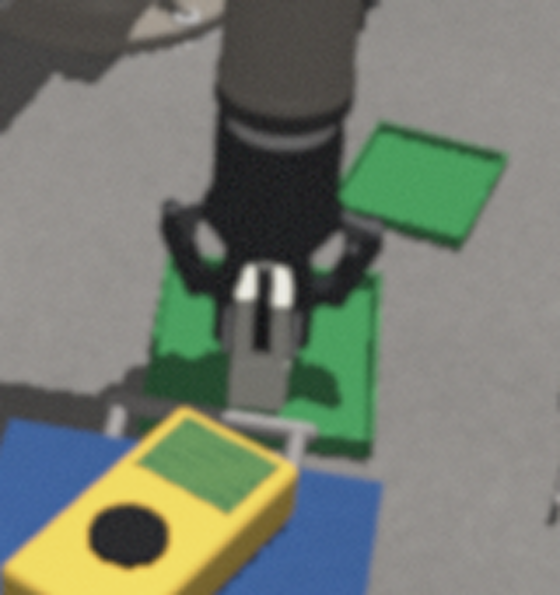

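The module is on the tray floor, with a +21 N reaction. I'll back off 1 mm, open, and rise straight up.

Request:
servo_tool(increments=[0,0,-1,0,0,0,25,0,0,0,0,0,0,33,0,0,0,0,0,0,42,0,0,0,0,0,0,55,0,0,0,0,0,0,55,0,0,-10,0,0,0,55,0,0,-25,0,0,0,55,0,0,-40,0,0,0,55])

```text
clock: 23.75
tcp_pos: [0.4483, 0.1643, 0.0858]
orientation: [-2.165, -2.274, 0.003]
contact_force: [0.4, 0.1, -0.2]
grip_width: 0.0551
```

Request:
servo_tool(increments=[0,0,-40,0,0,0,55,0,0,-40,0,0,0,55,0,0,-40,0,0,0,55,0,0,-20,0,0,0,55,0,0,0,0,0,0,55,0,0,0,0,0,0,55,0,0,0,0,0,0,55,0,0,0,0,0,0,55])

```text
clock: 24.75
tcp_pos: [0.4488, 0.1643, 0.2245]
orientation: [-2.165, -2.274, 0.002]
contact_force: [-0.2, -0.7, -0.2]
grip_width: 0.0552
```

Run:
```python
from h import *
o=st()
p,d=grab_frame('wrist'); cv2.imwrite('pics/w12.png',p[:,:,::-1]);W=wcloud(o,d)
m=(W[...,2]>.03)&(W[...,2]<.056)&(d>0)&(abs(W[...,0]-.448)<.065)&(abs(W[...,1]-.165)<.05)
n,l,stt,cc=cv2.connectedComponentsWithStats(m.astype(np.uint8));i=1+stt[1:,4].argmax();q=W[l==i]
print(cv2.minAreaRect((q[:,:2]*1000).astype(np.float32)),np.percentile(q[:,2],[5,50,95]),stt[i])
A=np.c_[q[:,:2]-q[:,:2].mean(0),np.ones(len(q))];print('slope',np.linalg.lstsq(A,q[:,2],rcond=None)[0])
p,d=grab_frame('scene'); cv2.imwrite('pics/s12.png',p[:,:,::-1])
p,d=grab_frame('top'); cv2.imwrite('pics/t12.png',p[:,:,::-1]);W=cloud('top',d);hsv=cv2.cvtColor(p,cv2.COLOR_RGB2HSV)
ora=(hsv[...,0]>4)&(hsv[...,0]<17)&(hsv[...,1]>180)&(W[...,2]>.055)&(W[...,2]<.08)&(W[...,0]<.45)
q=W[ora][:,:2]@DX;print('handle front x\'',np.percentile(q,1),'was .4157')
red=((hsv[...,0]<4)|(hsv[...,0]>176))&(hsv[...,1]>150)&(W[...,2]>.15)&(W[...,0]<.65)&(W[...,1]<0.05)&(d>0)
q=W[red];print('tongue',len(q),[wd(x).round(3) for x in (q.min(0),q.max(0))] if len(q) else '')
```

```text
t 24.75 tcp [0.4488 0.1643 0.2245] x [-0.049  0.999  0.   ] z [-0.002  0.    -1.   ] F [-0.2 -0.7 -0.2] g 0.0552 q [ 0.36  0.29 -0.97  1.97  0.28  1.02  0.88]
((448.8401794433594, 163.72412109375), (100.0035629272461, 34.4434700012207), 3.809657096862793) [0.03983287 0.04150872 0.04345509] [ 307  153   38  108 4004]
slope [ 0.00301726 -0.00340862  0.04152967]
handle front x' 0.4162276739198994 was .4157
tongue 65 [array([ 0.536, -0.009,  0.206]), array([0.573, 0.   , 0.218])]
```

View pics/w12.png

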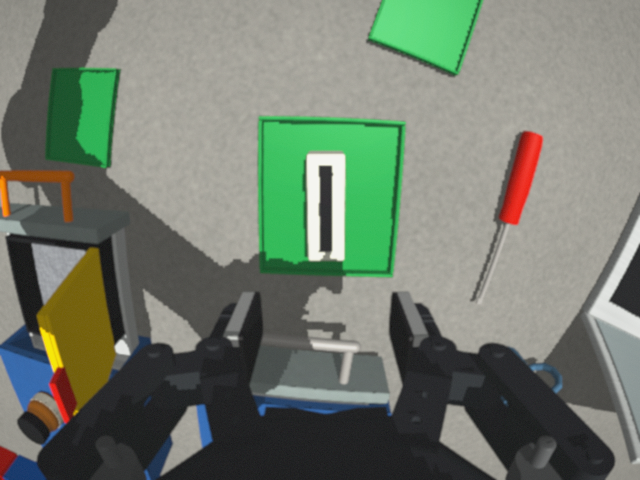

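View pics/s12.png

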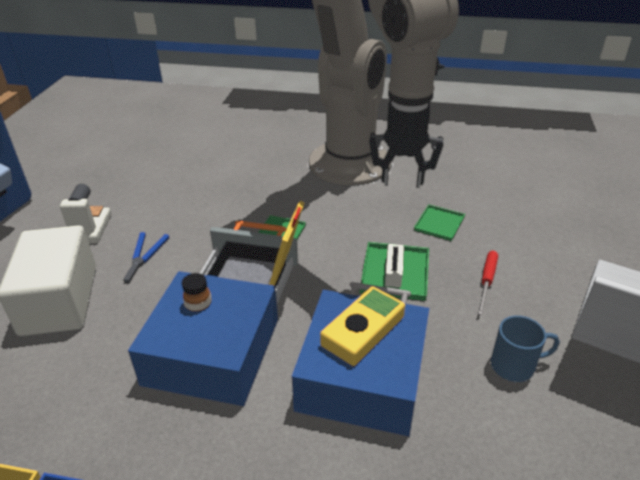

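All checks pass: the module is flat in the tray at (326,205) with its top at 0.0415 m, the drawer is out, the lid is open, and nothing else looks disturbed.

Run:
```python
from h import *
print(hand_in())
```

```text
the job is handed in; nothing more can be done
None
```

I did the whole job in one pass and handed it in at about 25 s of the 59 s allowed; the hand-in gives no verdict.

I pulled the orange drawer to its stop, swung the lid up and over on its tongue, lifted the module over the lid and lowered it into the large green tray.

The last checks, from pictures and the arm's readings:
- **Drawer:** the arm pulled it about 154 mm and met a firm stop. The handle was still there at the end, within 1 mm.
- **Lid:** about 1.87 rad when measured after opening (open stop 1.85), and its tongue was in the same place at the end.
- **Module:** about 3 mm from the tray centre, on its base and level to within 0.005 rad. Its top is at 41.5 mm against the 42 mm expected.
- **Robot:** clear of everything, with the gripper open above the tray.
- **Other things:** the steel drawer looked shut and the loose items unmoved. I judged these by eye only.

No check failed or disagreed. The one rough moment was the set-down: the module was pressed onto the tray floor with about 21 N before I backed off 1 mm and let go.

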